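# Pull the bar-grip knob off a heater control unit

## Task

With the knob puller, take the knob with the raised grip bar off the heater control unit in the vice: slide the claw flat under its skirt until it is fully home against the web, pull straight up until the knob pops off, carry it on the claw and set it down in the parts tray without dropping it. The plate and the shaft are fragile, so feel your way and force nothing; keep your fingers off the knob, and leave the other two knobs on and the other things where they are. Finish with the puller stood upright on the bench.

Things in the scene. Friction and masses are not known exactly. Their poses are not given: they have to be found in the camera images.
- bar_knob: Knob to take off: black, 44 mm across the skirt, the only one with a raised bar (36 x 8 x 9 mm) on top; 40 mm high, 35 g. A 17 mm square boss reaches 8.5 mm down from the skirt's underside. Origin: centre of the boss's foot, z up; skirt edge z 8.5 to 13 mm. Sprung tines hold it on an 8 mm square shaft: 10 to 20 N straight up frees it; off the shaft 15 mm up. It stands by itself on its boss.
- round_knob_a: A knob like it, but without the bar (flat round top, 32.5 mm high), on another shaft of the unit. Origin as for the bar knob.
- round_knob_b: The second knob without a bar. Origin as for the bar knob.
- unit: Heater control unit, bezel off, face up and held fast in a blue machine vice. Origin at bench level under the middle shaft; shafts at x = 0, y = -66, 0, 66 mm, the knobs in any order. The vice's screw handle reaches to x = -135 mm, below z = 45 mm. Plate and shafts are stiff but fragile: the puller may press on the unit, and push or pull the knob, with up to 30 N.
- unit_plate (a point): Top of the unit's grey plastic plate, 112 (x) by 216 (y) mm, 75 mm above the bench, at the middle shaft. Each boss stands in a 20 mm square well, 3 mm deep, so the skirt's underside is 5.5 mm above the plate. Push switches 5 mm high stand at x = 37 to 49 mm: the clear side to come from is -x.
- puller: Knob puller, steel with black rubber grip, 92 mm high, 170 g, standing on its claw. Origin: middle of the claw's underside; z up along the grip, +x the way the claw opens. Flat claw, 46 mm wide: two prongs 12 mm wide, 4 mm thick, 22 mm slot between, tips at x = 16 mm bent up 1 mm. A pad on each, 6.7 mm high at x = -8 to 2 mm, slopes off fore and aft: it jams under the skirt.
- puller_web (a point): Middle of the foot of the upright web behind the claw's slot, at x = -22 mm, z = 4 mm of the puller; 34 mm wide, and above it a plate leaves the knob 42 mm of height above the puller's origin. Fully home, the skirt's edge meets the web and the knob's centre is over the puller's origin. The pads jam under the skirt before that: getting home takes a push growing to some 6 to 18 N.
- puller_grip (a point): Middle of the puller's upright grip, 69 mm straight above its origin: take it here from above, fingers closing along the puller's x (so it cannot swing in the grip when pushed). The grip is 16 (x) by 24 (y) mm, z = 46 to 88 mm, under a 20 x 28 x 4 mm cap.
- tray: Parts tray: open steel tray 200 (x) by 150 (y) by 22 mm, walls and floor 3 mm, fixed to the bench. Origin: centre of its underside. Two small bolts cling to its magnetic floor in the +x, -y corner, within 45 mm of it.
- lock_housing: Ignition lock housing, aluminium casting 110 mm long lying behind the unit; leave it.
- car_key: Black flip key with brass snap hook, about 180 mm long in all, lying near the robot; leave it.
- spray_can: Grey aerosol can, 64 mm across, 200 mm high, to the left; leave it.
- screwdriver: Screwdriver lying near the robot on the left; leave it.
There are look-alikes about, which are no part of the job. What is shaped like the bar_knob but white is not meant. Several things have the shape of the tray; the one meant has the colours described above.

How it is judged:
By the outcome, as a careful person would: the job done as asked, in the order asked, and still so for the second after the job is handed in, with the robot touching nothing.
It also fails if it takes over 72 s, if anything falls off the work surface, if the arm or the gripper's body presses on something with over 40 N, if the wrist force passes 120 N, or if a joint passes its speed limit or range.

## Robot

A 7-joint arm with a two-finger parallel gripper is mounted at the origin on the work surface. World frame = base frame: x ahead of the robot, y to its left, z up, the work surface at z = 0. Lengths are in mm, angles in rad, forces in N, time in s.
With the tool pointing down it reaches from about 400 to 850 mm from the base axis. Payload 4.5 kg.
Tool frame: the origin (TCP) lies between the finger pads; the fingertips stand 8 mm ahead of it and the grasp point (between the pads) lies 11 mm behind it; z points along the fingers, y is the line along which they close (so a half turn about z gives the same grasp; the last joint's range is limited). The gripper opens to 88 mm and grips with 3 to 60 N. Pads are 18 mm wide; open, the fingers measure 123 mm over their backs; the gripper's body (75 mm by 187 mm) begins 45 mm behind the grasp point.
Start: joints at [-1.195, 0.689, -0.195, 1.565, 0.157, 0.902, -0.215], TCP at [209.471, 588.876, 246.743] pointing down, gripper open.
Joint ranges: [-3.01, 3.01], [-0.46, 2.08], [-1.47, 1.51], [0.13, 2.56], [-1, 4.14], [0.04, 2.09], [-2.66, 2.66]. Speed limits (rad/s): [2.57, 2.57, 3.14, 3.14, 3.14, 3.14, 3.14].

## Interface

Orientations are given as a unit quaternion [w, x, y, z].
In Python, from bench import ctrl gives the robot as it stands. The module is installed in compiled form; this text tells all that it offers.
- The arm moves only by the tool carry_out, never from a script. Its argument "commands" is a list of rows, each a list of 5 numbers: the shift along the tool's x, y, z in cm, then the turn about the tool's z in degrees, then the opening, from 0 (shut) to 1 (fully open). A call has 1 to 12 rows; each row is the pose to reach, as a shift and turn from the pose commanded when the call began, along the tool's axes at that moment; what a row does not reach only later rows make up. A row lasts 1/12 s, in which the tool goes at most 41.7 mm and 7.16 degrees, less where a joint would pass 70% of its speed; a pose out of reach is approached as far as the arm can. A call with a gripper value outside its range is refused whole. The fingers move at their own pace and stop on an object; the grip force is fixed at half the most. Time passes only in rows, so rows that repeat a pose let the fingers close. It gives the time, the measured TCP pose, the force, the opening and the grip force at its end, in the units of the state.
- ctrl.observe(): the state, without advancing time (a new reading comes with each control period).
- ctrl.capture(name): name is "side" or "top"; returns a dict with "pixels" (400x640x3 uint8, red, green, blue), "range_z" (400x640 float32, mm along the optical axis (not along the pixel's ray), 0 where there is no reading), "mtx" (3x3 intrinsics, pixels), "k1" (the pictures are not rectified: a ray, as slopes to the right and down, at radius r is drawn at 1 + k1 r^2 times it, then the intrinsics apply), "rvec" (rotation vector, rad) and "tvec" (3), from world to camera coordinates, as OpenCV has them. Camera axes: x right, y down, z forward; pixel columns grow to the right and rows downward; lengths in mm; the calibration is good to about 2 mm. A picture is of the moment at which its call begins.
- ctrl.close_job(): hands the job in; it is judged then, once.
The state is a dict: "t": time; "qpos": joint angles; "dq": joint speeds; "tau": joint torques, N m; "ee_pos": TCP position; "orientation": TCP orientation; "force": force on the tool from outside, world axes, zero at the start; "moment": the same for the moment, N m; "finger_gap": finger opening in mm; "grip_force": force on a finger pad.
Only numpy, scipy, OpenCV 4.12 (cv2) and the standard library are available. Lean on these libraries where they do the work, as an engineer would, in place of code of your own. Each camera call takes 0.05 s, during which the arm holds its last target. There are 200 camera calls.

## Working session

There is one attempt and no reset: what is moved stays moved. The work goes in short steps, Python scripts to look and compute and a tool call to move; the robot and the scene stay as the last step left them, time stands still between calls to the robot, and variables do not carry over. Pictures are saved under pics/ and viewed, at most 10 in all, crops included, and the job is handed in when it is done.

Besides the shell and the picture viewer there is one more tool, called after "Call:" as name([rows], argument=value, ...), one row to a line, values as JSON. carry_out: Moves the arm, as the interface text tells. Its arguments: {"type":"object","properties":{"commands":{"type":"array"}},"required":["commands"]}

```bash
mkdir -p pics
cat > h.py <<'E'
import numpy as np, cv2
from bench import ctrl
def cap(n):
    c=ctrl.capture(n); R=cv2.Rodrigues(np.array(c["rvec"],float))[0]; t=np.array(c["tvec"],float).ravel()
    K=np.array(c["mtx"],float); k=float(np.ravel(c["k1"])[0])
    v,u=np.mgrid[0:400,0:640]
    p=cv2.undistortPoints(np.stack([u.ravel(),v.ravel()],1).astype(float)[:,None],K,np.array([k,0,0,0,0.]))[:,0]
    z=c["range_z"].ravel().astype(float)
    P=(np.c_[p*z[:,None],z]-t)@R
    P[z==0]=np.nan
    c["xyz"]=P.reshape(400,640,3); c["R"]=R;c["t"]=t
    return c
def save(img,name,s=1):
    cv2.imwrite("pics/"+name,cv2.resize(img[:,:,::-1],None,fx=s,fy=s,interpolation=cv2.INTER_CUBIC))
E
python3 - <<'E'
from h import *
for n in("top","side"):
    c=cap(n); save(c["pixels"],n+"1.png",1.25); np.save(n+"_xyz.npy",c["xyz"]); np.save(n+"_pix.npy",c["pixels"]); print(n,-c["R"].T@c["t"],c["mtx"][0][0])
print({k:np.round(v,3) for k,v in ctrl.observe().items()})
E
```

```text
top [ 354.11166638   26.71543347 1563.64176344] 480.8035565670511
side [ 159.19199162 -715.07427028  886.94997345] 418.8164410746728
{'t': np.float64(0.1), 'qpos': array([-1.195,  0.69 , -0.195,  1.566,  0.157,  0.903, -0.215]), 'dq': array([ 0.   , -0.002,  0.001, -0.002,  0.001,  0.001, -0.   ]), 'tau': array([-2.0000e-03, -5.2851e+01, -1.2710e+00, -1.5384e+01, -5.3000e-02,
        2.0000e-03,  0.0000e+00]), 'ee_pos': array([209.327, 588.321, 246.015]), 'orientation': array([-0.   ,  0.17 ,  0.985, -0.001]), 'force': array([-0.202, -0.116, -0.088]), 'moment': array([-0.003,  0.082, -0.01 ]), 'grip_force': np.float64(0.0), 'finger_gap': np.float64(88.471)}
```

View pics/top1.png

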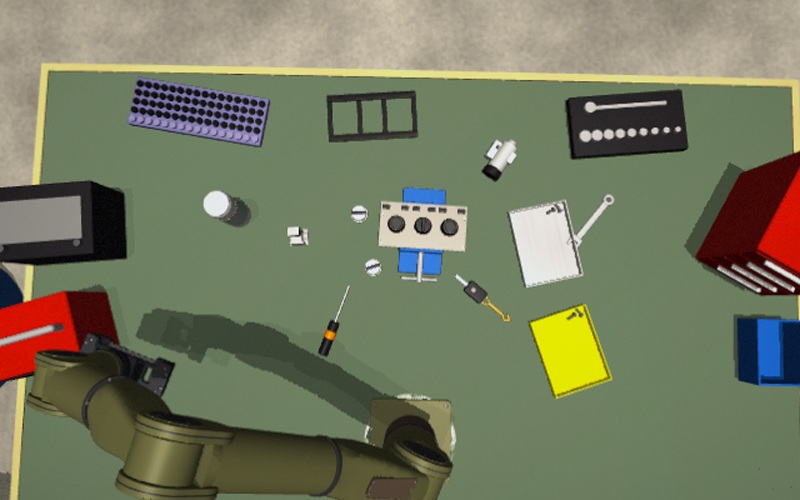

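View pics/side1.png

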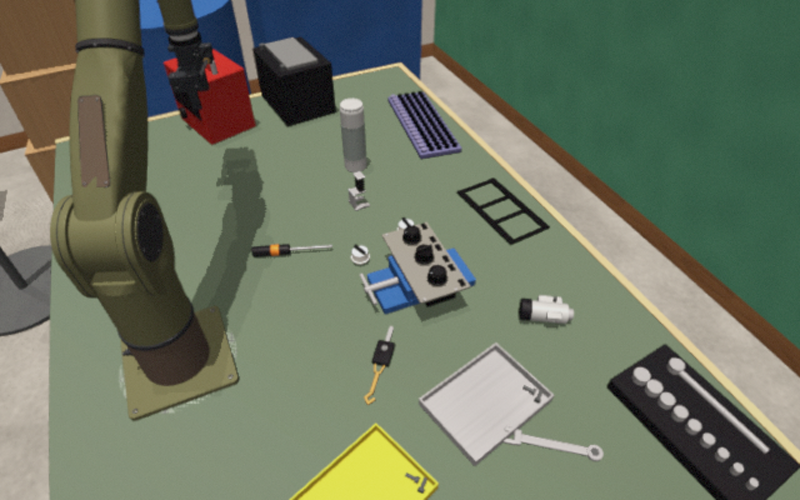

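The top picture shows the unit at (423,226) with black knobs at (397,224), (423,225) and (450,227). White look-alike knobs are at (360,213) and (373,267), and the puller is at (298,236). The steel tray is at (545,243) and a yellow look-alike tray at (570,350). The side picture agrees with this. Next I'll take one close crop of the knobs and puller, and measure them.

Run:
```python
from h import *
a=np.load("top_pix.npy");b=np.load("side_pix.npy")
def cr(i,x,y,w,h,s): return cv2.resize(i[y:y+h,x:x+w],(w*s,h*s),interpolation=cv2.INTER_CUBIC)
A=cr(a,290,145,100,90,4);B=cr(b,300,170,100,90,4);C=cr(a,215,165,50,45,8);D=cr(b,262,130,50,45,8)
save(np.vstack([np.hstack([A,B]),np.hstack([C,D])])[:, :],"crop.png",0.8)
X=np.load("top_xyz.npy");Y=np.load("side_xyz.npy")
for nm,Q in(("top",X),("side",Y)):
  P=Q.reshape(-1,3); P=P[~np.isnan(P[:,0])]
  # plate
  m=(np.abs(P[:,2]-75)<4)&(P[:,0]>350)&(P[:,0]<800)&(np.abs(P[:,1])<250)
  print(nm,"plate",m.sum(),cv2.minAreaRect(P[m][:,:2].astype(np.float32)),P[m][:,2].mean())
  # knobs
  r0=cv2.minAreaRect(P[m][:,:2].astype(np.float32))[0]
  d=P[:,:2]-r0
  m=(P[:,2]>95)&(P[:,2]<125)&(np.hypot(*d.T)<130)
  q=P[m]; _,lab,cen=cv2.kmeans(q[:,:2].astype(np.float32),3,None,(3,50,.1),5,cv2.KMEANS_PP_CENTERS)
  for i in range(3):
    z=q[lab.ravel()==i]; print(cen[i],len(z),np.percentile(z[:,2],[50,90,98,100]))
  m=(P[:,2]>8)&(P[:,2]<100)&(np.abs(P[:,1]-240+0)<90)&(P[:,0]>400)&(P[:,0]<700)
  q=P[m]; print("puller",len(q), q.min(0),q.max(0))
  for lo,hi in((2,20),(20,60),(60,86),(86,100)):
    k=(P[:,2]>lo)&(P[:,2]<hi)&(np.abs(P[:,1]-240)<90)&(P[:,0]>400)&(P[:,0]<700); print(lo,hi,k.sum(),np.median(P[k],0) if k.any() else 0, cv2.minAreaRect(P[k][:,:2].astype(np.float32)) if k.sum()>3 else 0)
print("puller px top",X[189,238],X[186,240],"tray floor",X[194,436],X[160,410],"yel",X[280,456])
```

```text
top plate 1511 ((539.4581909179688, -21.097305297851562), (215.914794921875, 112.57791137695312), 87.62403106689453) 74.96486236193401
[538.30316  -20.680655] 118 [104.19426135 113.05128187 116.29766579 117.76108305]
[541.18604   45.182343] 118 [102.76396963 107.72395991 108.85003775 111.47427356]
[535.6318 -86.6238] 117 [103.25987609 107.44616369 109.99455785 111.23396729]
puller 228 [401.71914018 150.45147223   8.06744777] [683.76895405 327.23341864  98.89063886]
2 20 1119 [545.99395414 236.16257544   3.74642953] ((549.753662109375, 240.5836181640625), (179.28135681152344, 299.70782470703125), 89.78314971923828)
20 60 101 [505.22857792 290.60760513  41.58946571] ((535.6035766601562, 230.99032592773438), (31.394746780395508, 189.27967834472656), 27.47754669189453)
60 86 10 [515.79339769 288.31949402  72.19988456] ((517.8128051757812, 298.5777893066406), (18.555023193359375, 22.72667694091797), 2.8193564414978027)
86 100 59 [516.88406676 299.69749481  91.07910037] ((516.62548828125, 299.47601318359375), (19.45485496520996, 26.68029022216797), 0.5559694170951843)
side plate 1631 ((540
[... 594 characters left out ...]
8058586)
20 60 127 [506.29178573 292.76883589  45.02502387] ((538.3973388671875, 233.7188720703125), (37.67381286621094, 192.92764282226562), 26.781085968017578)
60 86 50 [513.42791942 293.03394652  71.95720609] ((512.9963989257812, 297.9742736816406), (12.51953125, 28.174795150756836), 34.92613220214844)
86 100 42 [516.60540205 299.12656095  93.46781182] ((517.32080078125, 301.58502197265625), (27.17020606994629, 20.208335876464844), 89.23297882080078)
puller px top [509.72465908 295.56187103  40.95746101] [518.47178498 287.92001045  50.34797374] tray floor [ 512.95390401 -343.97217524    2.66481941] [ 623.7125714  -259.08858308   -2.40474858] yel [ 236.85068136 -409.55916054    4.26116112]
```

View pics/crop.png

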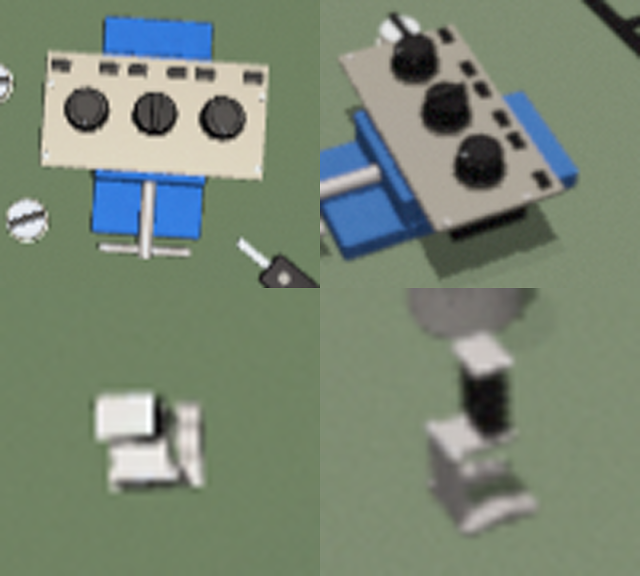

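The crop confirms that the middle knob of the unit carries the bar, and the claw appears to open towards +x. Next I'll get the yaws and the tray.

Run:
```python
from h import *
X=np.load("top_xyz.npy");Y=np.load("side_xyz.npy")
for nm,Q in(("top",X),("side",Y)):
  P=Q.reshape(-1,3)
  near=(np.abs(P[:,0]-516)<50)&(np.abs(P[:,1]-298)<50)
  for lo,hi in((2.5,12),(37,46),(86,100)):
    k=near&(P[:,2]>lo)&(P[:,2]<hi); q=P[k]
    print(nm,lo,k.sum(),q.min(0).round(),q.max(0).round(),np.array(cv2.minAreaRect(q[:,:2].astype(np.float32))[1]),cv2.minAreaRect(q[:,:2].astype(np.float32))[2])
  k=(P[:,2]>15)&(P[:,2]<30)&(P[:,0]>380)&(P[:,0]<660)&(P[:,1]<-220)&(P[:,1]>-480)
  q=P[k];print("tray",len(q),cv2.minAreaRect(q[:,:2].astype(np.float32)))
q=X[178:200,232:252]
print(np.round(q[:,:,2]).astype(float).tolist() and "\n".join(" ".join("%3.0f"%v for v in r) for r in q[:,:,2]))
for r in range(180,198): 
  c=[j for j in range(241,252) if X[r,j,2]>2.2]
  print(r,[tuple(X[r,j].round(0).astype(int)) for j in c])
```

```text
top 2.5 165 [467. 248.   3.] [566. 347.  12.] [98.42919922 98.71619415] 89.94827270507812
top 37 33 [490. 286.  38.] [510. 314.  46.] [19.06202507 28.60024261] 2.6586203575134277
top 86 59 [507. 286.  86.] [526. 313.  99.] [19.45485497 26.68029022] 0.5559694170951843
tray 288 ((512.302001953125, -352.7012939453125), (200.34825134277344, 178.64544677734375), 13.136588096618652)
side 2.5 230 [467. 248.   3.] [566. 348.  12.] [99.42512512 98.73868561] 89.80780029296875
side 37 22 [489. 283.  39.] [528. 314.  46.] [34.685009   31.06232643] 14.2601900100708
side 86 42 [507. 288.  86.] [528. 315.  97.] [27.17020607 20.20833588] 89.23297882080078
tray 745 ((509.6473083496094, -337.1960754394531), (203.85096740722656, 152.31849670410156), 12.986248016357422)
 -2  -5   2   2  -3  -4  -4   2   4  -5  -2  -6   6   1   1  -6  -6   8   4  -4
 -6   2  -3  -1  -8   6   5  -3   4  -8  -5   1  -2  -3  -7  -3   6  -1   5  -0
  4  -5   4   3  -4   3   7  -6  -2  -3  -1  -0  -2   5  -2  -4   3  -1  -2  -3
 -1  -3   0   1   1  -2  -1   5   5   4  -6   3  -4   3  -1   4  -4   0  -6  -0
 87  93  92  93  89
[... 4018 characters left out ...]
0)), (np.int64(493), np.int64(281), np.int64(47)), (np.int64(495), np.int64(280), np.int64(34)), (np.int64(498), np.int64(282), np.int64(4)), (np.int64(498), np.int64(275), np.int64(4)), (np.int64(498), np.int64(269), np.int64(4))]
195 [(np.int64(492), np.int64(287), np.int64(32)), (np.int64(492), np.int64(285), np.int64(26)), (np.int64(492), np.int64(281), np.int64(29)), (np.int64(493), np.int64(280), np.int64(14)), (np.int64(494), np.int64(278), np.int64(7)), (np.int64(494), np.int64(275), np.int64(4)), (np.int64(495), np.int64(262), np.int64(6))]
196 [(np.int64(491), np.int64(288), np.int64(5)), (np.int64(491), np.int64(278), np.int64(7))]
197 [(np.int64(488), np.int64(259), np.int64(4))]
```

```bash
cat >> h.py <<'E'
from scipy.spatial.transform import Rotation as Ro
def to(x,y,z,yaw=None):
    """shift (cm, tool axes) and turn so TCP gets to x,y,z and tool y lies along world yaw (deg)"""
    o=ctrl.observe(); w=np.array(o["orientation"],float); R=Ro.from_quat(w[[1,2,3,0]]).as_matrix()
    d=R.T@(np.array([x,y,z])-o["ee_pos"])/10
    cur=np.degrees(np.arctan2(R[1,1],R[0,1])); tz=R[2,2]
    turn=0 if yaw is None else ((yaw-cur+180)%360-180)*np.sign(tz)
    print("t %.2f"%o["t"],"at",np.round(o["ee_pos"],1),"yaw %.1f"%cur,"tilt",np.round(R[:2,2],3),"F",np.round(o["force"],1),"| shift",np.round(d,2),"turn %.1f"%turn)
E
python3 - <<'E'
from h import *
to(517,300,160,1)
X=np.load("top_xyz.npy");print("can",X[163,172],"white",X[171,288],X[214,298])
E
```

```text
t 0.10 at [209.3 588.3 246. ] yaw 70.4 tilt [-0.    -0.002] F [-0.2 -0.1 -0.1] | shift [-38.65 -16.84   8.63] turn 69.4
can [563.93202615 460.27525211 199.96849343] white [571.07381307 137.69997013  42.98835222] [434.64524223 101.99213513  41.54233203]
```

Call:
carry_out([
  [-3.5,-1.5,0,6.3,1],
  [-7,-3,0.5,12.6,1],
  [-10.5,-4.6,1.5,18.9,1],
  [-14,-6.1,2.5,25.2,1],
  [-17.5,-7.6,3.5,31.5,1],
  [-21,-9.2,4.5,37.8,1],
  [-24.6,-10.7,5.5,44.1,1],
  [-28.1,-12.2,6.5,50.4,1],
  [-31.6,-13.8,7.5,56.7,1],
  [-35.1,-15.3,8.3,63,1],
  [-38.6,-16.8,8.6,69.4,1],
  [-38.6,-16.8,8.6,69.4,1],
])

```text
t: 1.1
ee_pos: [523.4, 291.9, 159.9]
orientation: [0.004, 0.707, 0.708, -0.001]
force: [0.5, -1.5, -0.5]
finger_gap: 87.8
grip_force: 0.0
```

Run:
```python
from h import *
to(517,300,58,1)
a=cap("top")["pixels"];b=cap("side")["pixels"]
def cr(i,x,y,w,h,s): return cv2.resize(i[y:y+h,x:x+w],(w*s,h*s),interpolation=cv2.INTER_CUBIC)
save(np.hstack([cr(a,195,145,80,80,5),cr(b,245,80,80,80,5)]),"hover.png")
```

```text
t 1.10 at [523.4 291.9 159.9] yaw 0.1 tilt [ 0.004 -0.007] F [ 0.5 -1.5 -0.5] | shift [ 0.88 -0.69 10.18] turn -0.9
```

View pics/hover.png

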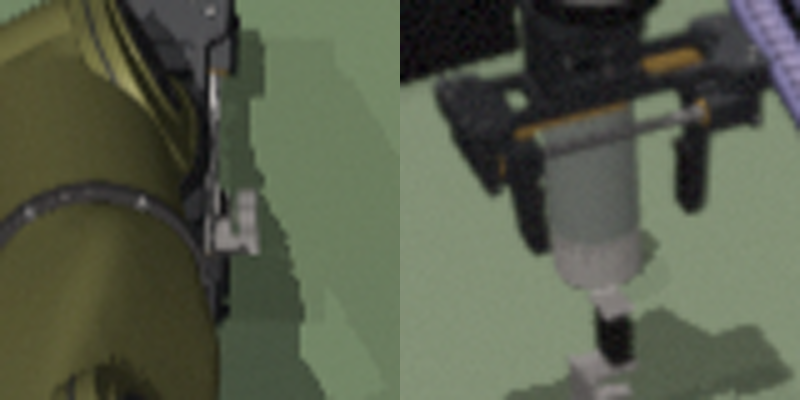

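The side view shows the fingers above the puller cap, which is at about (612,300) in the crop. The can behind it is clear of the gripper.

Run:
```python
from h import *
to(517,300,58,1)
```

```text
t 1.20 at [517.9 299.1 160.1] yaw 0.8 tilt [-0.    -0.001] F [-1.1  0.8 -0.7] | shift [ 0.11 -0.09 10.21] turn -0.2
```

Call:
carry_out([
  [0,0,2,0,1],
  [0,0,4.5,0,1],
  [0,0,7,0,1],
  [0,0,8.8,0,1],
  [0,0,9.8,0,1],
  [0,0,10.2,0,1],
  [0,0,10.2,0,1],
  [0,0,10.2,0,0.5],
  [0,0,10.2,0,0.2],
  [0,0,10.2,0,0.1],
  [0,0,10.2,0,0],
  [0,0,10.2,0,0],
])

```text
t: 2.2
ee_pos: [517.2, 301.4, 59.3]
orientation: [0.0, 0.701, 0.713, 0.001]
force: [0.1, -1.1, 0.2]
finger_gap: 56.8
grip_force: 0.0
```

Call:
carry_out([
  [0,0,0,0,0],
  [0,0,0,0,0],
  [0,0,0,0,0],
  [0,0,0,0,0],
  [0,0,0,0,0],
  [0,0,0,0,0],
])

```text
t: 2.7
ee_pos: [516.9, 301.2, 58.7]
orientation: [0.0, 0.701, 0.713, 0.0]
force: [-0.8, 0.4, -1.0]
finger_gap: 18.5
grip_force: 30.3
```

Run:
```python
from h import *
to(412,-16,200,-2.4)
b=cap("side")["pixels"]
def cr(i,x,y,w,h,s): return cv2.resize(i[y:y+h,x:x+w],(w*s,h*s),interpolation=cv2.INTER_CUBIC)
save(cr(b,250,100,80,80,6),"grasp.png")
```

```text
t 2.70 at [516.9 301.2  58.7] yaw 1.0 tilt [0. 0.] F [-0.8  0.4 -1. ] | shift [-31.53 -11.05 -14.13] turn 3.4
```

Call:
carry_out([
  [0,0,0,0,0],
  [0,0,0,0,0],
  [0,0,0,0,0],
])

```text
t: 3.0
ee_pos: [516.8, 301.2, 58.7]
orientation: [-0.0, 0.701, 0.713, -0.0]
force: [-0.9, -0.0, -0.4]
finger_gap: 18.7
grip_force: 30.3
```

View pics/grasp.png

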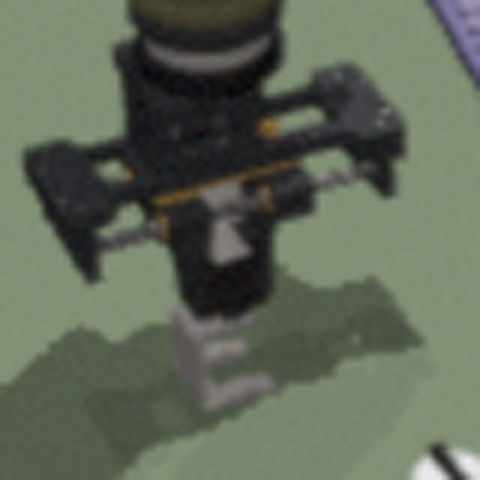

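Call:
carry_out([
  [0,0,-1,0,0],
  [0,0,-3.5,0,0],
  [0,0,-7,0,0],
  [0,0,-11,0,0],
  [-2,-0.3,-14,0,0],
  [-5,-0.8,-14,0.5,0],
  [-8.5,-1.4,-14,1,0],
  [-12,-2,-14,1.5,0],
  [-15.5,-2.6,-14,2,0],
  [-19,-3.2,-14,2.5,0],
  [-22.5,-3.8,-14,3,0],
  [-25,-4.2,-14,3.4,0],
])

```text
t: 4.0
ee_pos: [478.0, 46.9, 199.4]
orientation: [0.0, 0.723, 0.691, -0.001]
force: [0.1, -0.5, -1.8]
finger_gap: 18.8
grip_force: 30.6
```

Call:
carry_out([
  [-2.5,-0.4,0,0,0],
  [-4.5,-0.6,0,0,0],
  [-6,-0.6,0,0,0],
  [-6.5,-0.6,0.5,0,0],
  [-6.8,-0.6,1.5,0,0],
  [-6.8,-0.6,3,0,0],
  [-6.8,-0.6,4,0,0],
  [-6.8,-0.6,4.1,0,0],
  [-6.8,-0.6,4.1,0,0],
  [-6.8,-0.6,4.1,0,0],
])

```text
t: 4.83
ee_pos: [470.7, -16.6, 158.0]
orientation: [0.0, 0.721, 0.693, 0.0]
force: [-0.1, -0.2, -1.5]
finger_gap: 18.7
grip_force: 30.4
```

Run:
```python
from h import *
to(470,-18,158,-2.4)
a=cap("top")["pixels"];c=cap("side");b=c["pixels"]; np.save("s2.npy",c["xyz"])
def cr(i,x,y,w,h,s): return cv2.resize(i[y:y+h,x:x+w],(w*s,h*s),interpolation=cv2.INTER_CUBIC)
save(np.hstack([cr(a,300,140,80,100,5),cr(b,295,140,80,100,5)]),"h2.png")
to(470,-18,158,-2.4)
```

```text
t 4.83 at [470.7 -16.6 158. ] yaw -2.3 tilt [0.001 0.   ] F [-0.1 -0.2 -1.5] | shift [-0.14 -0.07  0.  ] turn 0.1
t 4.93 at [470.9 -16.8 158.3] yaw -2.4 tilt [0.001 0.   ] F [-0.3 -0.6 -1.9] | shift [-0.12 -0.09  0.03] turn 0.0
```

View pics/h2.png

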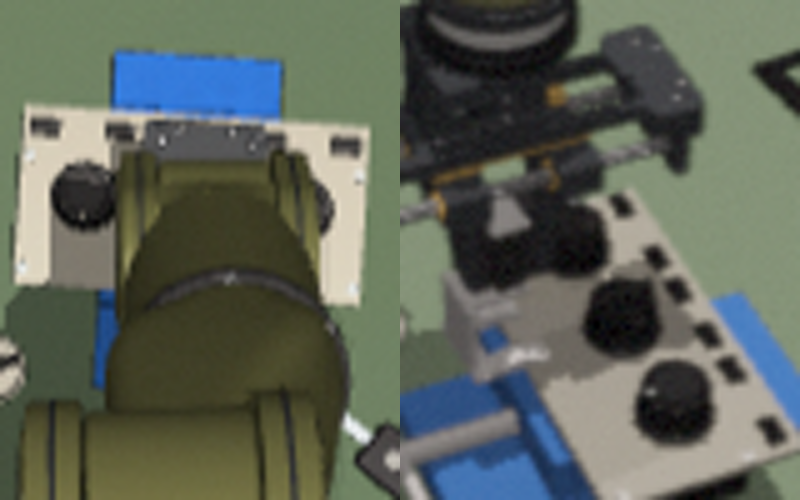

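The side view shows the puller hanging below the fingers, with its near prong at crop (515,355) clear of the middle knob at (622,318). I'll overlay a model to get the in-hand offset.

```bash
cat >> h.py <<'E'
def proj(c,P):
    P=np.asarray(P,float); k=float(np.ravel(c["k1"])[0])
    return cv2.projectPoints(P,np.array(c["rvec"],float),np.array(c["tvec"],float),np.array(c["mtx"],float),np.array([k,0,0,0,0.]))[0][:,0]
def overlay(name,x0,y0,w,h,s,polys,cam="side",below=True):
    c=cap(cam); im=cv2.resize(c["pixels"][y0:y0+h,x0:x0+w],(w*s,h*s),interpolation=cv2.INTER_CUBIC).copy(); raw=im.copy()
    for P,col in polys:
        q=(proj(c,P)-[x0,y0]+.5)*s-.5
        cv2.polylines(im,[np.round(q*8).astype(int)],False,col,1,cv2.LINE_AA,3)
    save(np.hstack([raw,im]),name)
def puller(o,yaw):
    c,s=np.cos(np.radians(yaw)),np.sin(np.radians(yaw))
    T=lambda L:[(o[0]+c*x-s*y,o[1]+s*x+c*y,o[2]+z) for x,y,z in L]
    return [T([(-22,-23,0),(16,-23,1),(16,-11,1),(-22,-11,0)]),T([(-22,-23,4),(16,-23,5),(16,-11,5),(-22,-11,4)]),T([(-22,23,4),(16,23,5),(16,11,5),(-22,11,4)]),T([(-22,-17,4),(-22,-17,42),(-22,17,42)])]
def circ(x,y,z,r): 
    a=np.linspace(0,2*np.pi,60); return np.c_[x+r*np.cos(a),y+r*np.sin(a),z+0*a]
E
python3 - <<'E'
from h import *
o=ctrl.observe()["ee_pos"]
L=[(p,(255,0,0)) for p in puller((o[0],o[1]-0,o[2]-58.7),-2.4)]
u=np.radians(-2.4);X=np.array([np.cos(u),np.sin(u)]);Y=np.array([-X[1],X[0]])
K=np.array([538.8,-21])
for d in(-66,0,66):
    p=K+Y*d; L+=[(circ(p[0],p[1],85,22),(0,255,0))]
L+=[([(*(K+a*X+b*Y),75) for a,b in((-56,-108),(56,-108),(56,108),(-56,108),(-56,-108))],(255,255,0))]
overlay("ov.png",302,165,66,80,6,L)
E
```

```text
(no output)
```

View pics/ov.png

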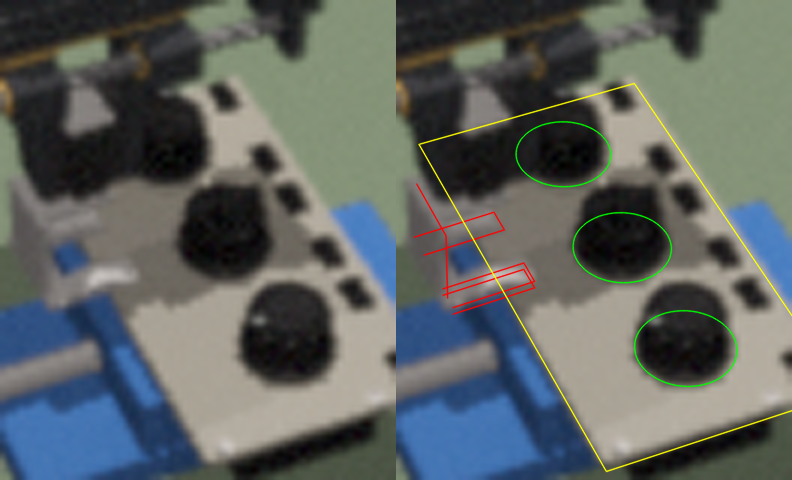

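Run:
```python
from h import *
to(496.5,-18.4,138,-2.4)
```

```text
t 4.98 at [470.9 -16.9 158.3] yaw -2.4 tilt [0.001 0.   ] F [-0.4 -0.4 -0.5] | shift [-0.04  2.56  2.03] turn 0.0
```

Call:
carry_out([
  [0,0.3,0.5,0,0],
  [0,1,1.2,0,0],
  [0,1.8,1.7,0,0],
  [0,2.4,2,0,0],
  [0,2.5,2,0,0],
  [0,2.5,2,0,0],
  [0,2.5,2,0,0],
  [0,2.5,2,0,0],
])

```text
t: 5.65
ee_pos: [495.1, -18.2, 137.8]
orientation: [-0.0, 0.722, 0.692, -0.0]
force: [0.3, 0.6, -1.2]
finger_gap: 18.4
grip_force: 30.3
```

Call:
carry_out([
  [0,0,0.1,0,0],
  [0,0,0.2,0,0],
  [0,0,0.3,0,0],
  [0,0,0.3,0,0],
  [0,0,0.3,0,0],
  [0,0,0.3,0,0],
])

```text
t: 6.15
ee_pos: [495.4, -18.2, 134.7]
orientation: [-0.0, 0.722, 0.692, 0.0]
force: [0.5, -0.2, -1.8]
finger_gap: 18.7
grip_force: 30.3
```

Call:
carry_out([
  [0,0,0.05,0,0],
  [0,0,0.1,0,0],
  [0,0,0.1,0,0],
  [0,0,0.1,0,0],
])

```text
t: 6.48
ee_pos: [495.4, -18.2, 133.7]
orientation: [-0.0, 0.722, 0.692, 0.0]
force: [-0.1, 0.4, -1.5]
finger_gap: 18.6
grip_force: 30.3
```

Call:
carry_out([
  [0,0,0.05,0,0],
  [0,0,0.05,0,0],
  [0,0,0.05,0,0],
  [0,0,0.05,0,0],
])

```text
t: 6.82
ee_pos: [495.6, -18.2, 133.4]
orientation: [0.0, 0.722, 0.692, 0.0]
force: [-0.6, 0.4, 2.3]
finger_gap: 18.7
grip_force: 30.7
```

Call:
carry_out([
  [0,0,0.05,0,0],
  [0,0,0.05,0,0],
  [0,0,0.05,0,0],
  [0,0,0.05,0,0],
])

```text
t: 7.15
ee_pos: [496.0, -18.1, 133.3]
orientation: [0.0, 0.722, 0.692, 0.001]
force: [0.5, 0.2, 7.0]
finger_gap: 18.5
grip_force: 31.2
```

Call:
carry_out([
  [0,0,0.05,0,0],
  [0,0,0.05,0,0],
  [0,0,0.05,0,0],
  [0,0,0.05,0,0],
])

```text
t: 7.48
ee_pos: [496.3, -18.2, 133.3]
orientation: [0.001, 0.722, 0.692, 0.001]
force: [-1.4, 0.5, 10.7]
finger_gap: 18.7
grip_force: 31.6
```

Call:
carry_out([
  [0,0,-0.1,0,0],
  [0,0,-0.1,0,0],
  [0,0.2,-0.1,0,0],
  [0,0.4,-0.1,0,0],
  [0,0.6,-0.1,0,0],
  [0,0.6,-0.1,0,0],
  [0,0.6,-0.1,0,0],
])

```text
t: 8.07
ee_pos: [499.3, -18.3, 133.6]
orientation: [-0.002, 0.722, 0.692, -0.001]
force: [-4.8, 1.1, 12.2]
finger_gap: 18.7
grip_force: 31.6
```

Call:
carry_out([
  [0,0.2,0,0,0],
  [0,0.4,0,0,0],
  [0,0.6,0,0,0],
  [0,0.6,0,0,0],
  [0,0.6,0,0,0],
])

```text
t: 8.48
ee_pos: [501.4, -18.4, 133.6]
orientation: [-0.004, 0.721, 0.692, -0.004]
force: [-11.3, 1.0, 21.0]
finger_gap: 18.8
grip_force: 33.2
```

Contact exactly where the tip should meet the skirt edge: the tip is too high or too low. I'll back off and look.

Call:
carry_out([
  [0,-0.4,-0.05,0,0],
  [0,-0.8,-0.1,0,0],
  [0,-1.1,-0.15,0,0],
  [0,-1.1,-0.15,0,0],
  [0,-1.1,-0.15,0,0],
])

```text
t: 8.9
ee_pos: [496.6, -18.3, 134.5]
orientation: [0.0, 0.722, 0.692, 0.0]
force: [-0.3, -0.1, -1.3]
finger_gap: 18.4
grip_force: 31.5
```

Run:
```python
from h import *
to(496.5,-18.4,138,-2.4)
o=ctrl.observe()["ee_pos"]
L=[(p,(255,0,0)) for p in puller((o[0],o[1]-0,o[2]-58.7),-2.4)]
u=np.radians(-2.4);X=np.array([np.cos(u),np.sin(u)]);Y=np.array([-X[1],X[0]])
K=np.array([538.8,-20.8])
L+=[(circ(*K,80.5,22),(0,255,0))]
overlay("ov2.png",312,180,44,50,9,L)
```

```text
t 8.90 at [496.6 -18.3 134.5] yaw -2.4 tilt [ 0. -0.] F [-0.3 -0.1 -1.3] | shift [-0.01 -0.01 -0.35] turn 0.0
```

View pics/ov2.png

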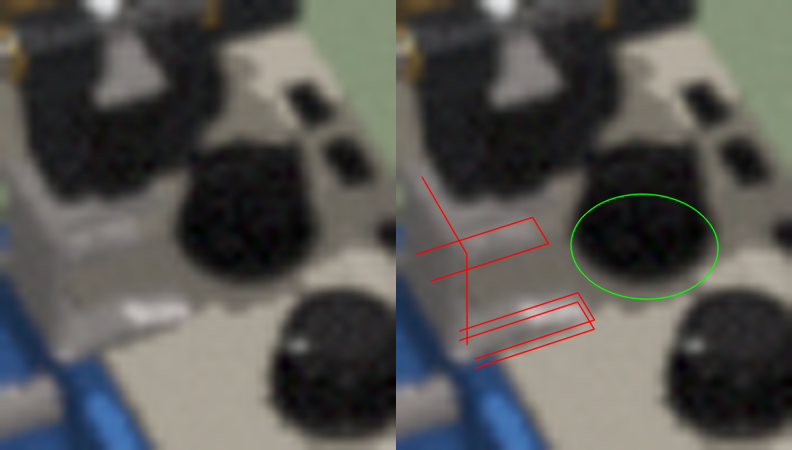

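Run:
```python
from h import *
o=ctrl.observe(); print(o["force"].round(2),o["moment"].round(3))
for i in range(3):
  cap("side"); o=ctrl.observe(); print(o["ee_pos"].round(2),o["force"].round(2),o["moment"].round(3))
```

```text
[ 0.16  0.52 -1.88] [-0.072  0.038  0.021]
[496.85 -18.3  134.53] [ 0.3  -1.05 -0.94] [-0.123  0.033 -0.026]
[496.83 -18.26 134.57] [-0.28 -0.23 -1.33] [-0.093  0.109 -0.004]
[496.76 -18.27 134.57] [-0.47 -1.31 -1.47] [-0.068  0.034  0.063]
```

Call:
carry_out([
  [0,0.15,0.05,0,0],
  [0,0.15,0.1,0,0],
  [0,0.15,0.15,0,0],
  [0,0.15,0.2,0,0],
  [0,0.15,0.22,0,0],
  [0,0.15,0.22,0,0],
  [0,0.15,0.22,0,0],
])

```text
t: 9.68
ee_pos: [498.4, -18.2, 133.4]
orientation: [0.0, 0.722, 0.692, 0.001]
force: [-1.5, 1.0, 9.0]
finger_gap: 18.2
grip_force: 33.0
```

Run:
```python
from h import *
for i in range(4):
  o=ctrl.observe(); print(o["ee_pos"].round(2),o["orientation"].round(4),o["force"].round(2),o["moment"].round(3)); cap("side")
```

```text
[498.42 -18.2  133.35] [4.000e-04 7.216e-01 6.923e-01 6.000e-04] [-1.51  1.    9.02] [0.025 0.274 0.008]
[498.42 -18.19 133.36] [4.000e-04 7.216e-01 6.923e-01 6.000e-04] [-1.19 -0.28  7.25] [ 0.014  0.246 -0.022]
[498.4  -18.23 133.35] [4.000e-04 7.217e-01 6.923e-01 6.000e-04] [-0.79  1.43  8.25] [ 0.006  0.226 -0.022]
[498.4  -18.21 133.36] [4.000e-04 7.217e-01 6.922e-01 6.000e-04] [-1.02  1.76  8.77] [0.028 0.297 0.028]
```

Contact is at the heel, about 16 mm behind the origin, so the puller sits nose-up in the grip. The 18.7 mm opening instead of 16 mm suggests the pads' upper ends are catching the cap. I'll stand it on the bench and re-grip slightly lower.

Call:
carry_out([
  [0,0,-0.3,0,0],
  [0,-1,-0.6,0,0],
  [0,-2.2,-1.5,0,0],
  [0,-3,-3.5,0,0],
  [0,-3,-6,0,0],
  [3,-2,-7,0,0],
  [6.5,-1.2,-7,0,0],
  [10,-0.4,-7,0,0],
  [13.5,0.4,-7,0,0],
  [17,1.2,-7,0,0],
  [20.5,2,-7,0,0],
  [24,2.8,-6,0,0],
])

```text
t: 10.88
ee_pos: [537.0, 222.5, 193.8]
orientation: [0.001, 0.722, 0.692, 0.001]
force: [0.5, -0.5, -1.6]
finger_gap: 18.4
grip_force: 31.5
```

Call:
carry_out([
  [2,0,2,0,0],
  [2.8,0.2,5,0,0],
  [2.8,0.2,8,0,0],
  [2.8,0.2,10,0,0],
  [2.8,0.2,11.5,0,0],
  [2.8,0.2,12,0,0],
  [2.8,0.2,12,0,0],
  [2.8,0.2,12,0,0],
  [2.8,0.2,12,0,0],
])

```text
t: 11.63
ee_pos: [539.9, 248.5, 73.7]
orientation: [0.0, 0.722, 0.692, 0.001]
force: [-0.3, -0.2, -1.3]
finger_gap: 18.5
grip_force: 31.5
```

Run:
```python
from h import *
to(517,250,60,-2.4)
```

```text
t 11.63 at [539.9 248.5  73.7] yaw -2.4 tilt [0.002 0.001] F [-0.3 -0.2 -1.3] | shift [ 0.06 -2.3   1.36] turn 0.0
```

Call:
carry_out([
  [0,0,0.7,0,0],
  [0,0,1.2,0,0],
  [0,0,1.4,0,0],
  [0,0,1.45,0,0],
  [0,0,1.5,0,0],
  [0,0,1.5,0,0],
  [0,0,1.5,0,0],
])

```text
t: 12.22
ee_pos: [539.2, 248.4, 58.5]
orientation: [-0.0, 0.722, 0.692, 0.0]
force: [-2.1, -1.2, 6.3]
finger_gap: 18.1
grip_force: 32.9
```

Run:
```python
from h import *
o=ctrl.observe(); print(o["ee_pos"].round(2),o["force"].round(2),o["moment"].round(3))
```

```text
[539.21 248.4   58.48] [-2.09 -1.16  6.27] [-0.077  0.446  0.003]
```

Call:
carry_out([
  [0,0,0,0,0.4],
  [0,0,0,0,0.4],
  [0,0,0,0,0.4],
  [0,0,0,0,0.4],
  [0,0,0.1,0,0.4],
  [0,0,0.2,0,0.4],
  [0,0,0.2,0,0.4],
  [0,0,0.2,0,0.4],
])

```text
t: 12.88
ee_pos: [539.0, 248.2, 55.4]
orientation: [-0.0, 0.722, 0.692, -0.0]
force: [-0.7, -0.2, 0.2]
finger_gap: 35.3
grip_force: 0.0
```

Run:
```python
from h import *
o=ctrl.observe(); print(o["ee_pos"].round(2),o["finger_gap"],o["orientation"].round(4),o["force"].round(2))
X=cap("side")["xyz"];P=X.reshape(-1,3)
near=(np.abs(P[:,0]-540)<60)&(np.abs(P[:,1]-250)<60)
for lo,hi in((84,100),(36,50)):
    q=P[near&(P[:,2]>lo)&(P[:,2]<hi)]; print(lo,len(q),q.min(0).round(),q.max(0).round(),np.median(q,0).round(1))
L=[(p,(255,0,0)) for p in puller((539.2,248.4,0),-2.4)]
c=cap("side"); q=proj(c,[(539,248,0)])[0].astype(int); print(q)
overlay("ov3.png",q[0]-25,q[1]-40,50,60,8,L)
```

```text
[538.99 248.18  55.36] 35.317378060439886 [-1.000e-04  7.216e-01  6.923e-01 -1.000e-04] [-0.74 -0.19  0.24]
84 101 [503. 233.  84.] [573. 263. 100.] [538.6 241.3  93. ]
36 39 [511. 230.  37.] [565. 262.  50.] [523.8 239.8  45.8]
[300 170]
```

View pics/ov3.png

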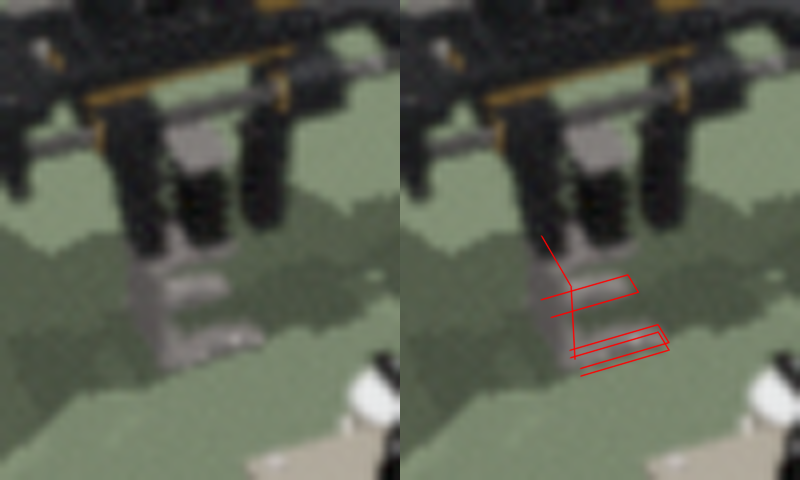

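The puller stands flat between the open fingers, near prong tip at crop (263,338), 1–2 mm from the model. Closing now.

Call:
carry_out([
  [0,0,0,0,0.3],
  [0,0,0,0,0.2],
  [0,0,0,0,0.1],
  [0,0,0,0,0],
  [0,0,0,0,0],
  [0,0,0,0,0],
  [0,0,0,0,0],
  [0,0,0,0,0],
  [0,0,0,0,0],
])

```text
t: 13.78
ee_pos: [539.1, 248.2, 55.6]
orientation: [-0.0, 0.722, 0.692, 0.0]
force: [-0.5, 0.4, -0.1]
finger_gap: 19.3
grip_force: 29.9
```

Run:
```python
from h import *
for i in range(3):
  o=ctrl.observe(); print(o["ee_pos"].round(2),o["finger_gap"],o["force"].round(2),o["moment"].round(3)); cap("side")
```

```text
[539.06 248.17  55.55] 19.25017309408752 [-0.54  0.43 -0.11] [-0.035  0.076  0.013]
[539.07 248.22  55.56] 18.879760953183858 [-0.32  0.11  0.23] [-0.033  0.101  0.017]
[539.06 248.25  55.56] 19.2117783937311 [-0.81  0.73 -0.52] [-0.047  0.069 -0.055]
```

Call:
carry_out([
  [0,0,-0.2,0,0],
  [0,0,-0.4,0,0],
  [0,0,-0.4,0,0],
  [0,0,-0.4,0,0],
  [0,0,-0.2,0,0],
  [0,0,0,0,0],
  [0,0,0.05,0,0],
  [0,0,0.1,0,0],
  [0,0,0.12,0,0],
  [0,0,0.12,0,0],
  [0,0,0.12,0,0],
])

```text
t: 14.85
ee_pos: [539.8, 248.3, 55.4]
orientation: [0.0, 0.722, 0.692, 0.001]
force: [-1.5, -1.3, 8.4]
finger_gap: 19.1
grip_force: 32.2
```

Run:
```python
from h import *
for i in range(3):
  o=ctrl.observe(); print(o["ee_pos"].round(2),o["finger_gap"],o["force"].round(2),o["moment"].round(3)); cap("side")
```

```text
[539.82 248.3   55.43] 19.08746689612701 [-1.5  -1.28  8.39] [-0.262  0.294 -0.008]
[539.76 248.29  55.39] 19.076037981928813 [-1.1  -0.96  8.82] [-0.156  0.305 -0.034]
[539.79 248.31  55.39] 18.89263014134866 [-2.26 -1.1   8.  ] [-0.211  0.305 -0.005]
```

The claw probably jammed by friction from pressing on the plate, and the wide gap suggests a yaw mismatch in the grip. I'll re-grip with the tool turned a few degrees and compare the gap.

Call:
carry_out([
  [0,0,-0.1,0,0],
  [0,0,-0.12,0,0.1],
  [0,0,-0.12,0,0.3],
  [0,0,-0.12,0,0.3],
  [0,0,-0.12,-3,0.3],
  [0,0,-0.12,-6,0.3],
  [0,0,-0.12,-6,0.3],
  [0,0,-0.12,-6,0.1],
  [0,0,-0.12,-6,0],
  [0,0,-0.12,-6,0],
  [0,0,-0.12,-6,0],
  [0,0,-0.12,-6,0],
])

```text
t: 16.0
ee_pos: [538.9, 248.2, 55.4]
orientation: [-0.0, 0.685, 0.729, -0.0]
force: [-0.6, -0.3, -2.7]
finger_gap: 18.8
grip_force: 32.4
```

Call:
carry_out([
  [0,0,0,0,0],
  [0,0,0,0,0],
  [0,0,0,0,0],
])

```text
t: 16.25
ee_pos: [539.0, 248.2, 55.5]
orientation: [-0.0, 0.684, 0.729, 0.0]
force: [-0.6, 0.4, -0.9]
finger_gap: 19.0
grip_force: 32.4
```

Run:
```python
from h import *
for i in range(2):
  o=ctrl.observe(); print(o["ee_pos"].round(2),o["finger_gap"],o["force"].round(2),o["moment"].round(3)); to(470,-17,160,-2.4);cap("side")
```

```text
[539.04 248.22  55.49] 19.010577487031178 [-0.55  0.42 -0.88] [-0.038  0.099  0.001]
t 16.25 at [539.  248.2  55.5] yaw 3.6 tilt [-0.  0.] F [-0.6  0.4 -0.9] | shift [-26.03  -8.56 -10.45] turn 6.0
[539.02 248.19  55.5 ] 18.98352732888298 [-1.28  1.39 -2.37] [-0.084  0.064 -0.029]
t 16.30 at [539.  248.2  55.5] yaw 3.6 tilt [-0.  0.] F [-1.3  1.4 -2.4] | shift [-26.03  -8.56 -10.45] turn 6.0
```

Gap unchanged, so the grip is flush and it's just sensor bias. I'll return, and this time run the claw just clear of the plate.

Call:
carry_out([
  [0,0,-1,0,0],
  [0,0,-4,0,0],
  [0,0,-8,0,0],
  [-0.5,-0.2,-12,0,0],
  [-3,-1,-14.2,1,0],
  [-6.5,-2.1,-14.5,2,0],
  [-10,-3.3,-14.5,3,0],
  [-13.5,-4.4,-14.5,4,0],
  [-17,-5.6,-14.5,5,0],
  [-20.5,-6.7,-14.5,6,0],
  [-23.5,-7.7,-14.5,6,0],
  [-25.3,-8.4,-14.2,6,0],
])

```text
t: 17.35
ee_pos: [470.1, -13.8, 198.7]
orientation: [0.001, 0.723, 0.691, -0.0]
force: [1.4, -0.9, -2.0]
finger_gap: 19.4
grip_force: 32.4
```

Call:
carry_out([
  [-0.7,0,0.5,0,0],
  [-0.7,0,2,0,0],
  [-0.7,0,4,0,0],
  [-0.7,0,4.6,0,0],
  [-0.7,0,4.6,0,0],
  [-0.7,0,4.6,0,0],
  [-0.7,0,4.6,0,0],
])

```text
t: 17.93
ee_pos: [471.6, -16.0, 152.2]
orientation: [0.0, 0.721, 0.693, 0.001]
force: [-0.6, -0.6, -1.2]
finger_gap: 18.9
grip_force: 32.4
```

Run:
```python
from h import *
to(496.5,-18.2,131.5,-2.4)
```

```text
t 17.93 at [471.6 -16.  152.2] yaw -2.3 tilt [0.001 0.   ] F [-0.6 -0.6 -1.2] | shift [-0.12  2.5   2.07] turn 0.1
```

Call:
carry_out([
  [0,0.5,0.5,0,0],
  [-0.1,1.2,1.2,0,0],
  [-0.1,2,1.8,0,0],
  [-0.1,2.5,2,0,0],
  [-0.1,2.5,2.05,0,0],
  [-0.1,2.5,2.05,0,0],
  [-0.1,2.5,2.05,0,0],
  [-0.1,2.5,2.05,0,0],
])

```text
t: 18.6
ee_pos: [495.5, -18.6, 131.1]
orientation: [-0.0, 0.722, 0.692, -0.0]
force: [0.7, -0.1, -1.4]
finger_gap: 19.5
grip_force: 32.4
```

Call:
carry_out([
  [0,0,0.05,0,0],
  [0,0,0.1,0,0],
  [0,0,0.1,0,0],
  [0,0,0.1,0,0],
])

```text
t: 18.93
ee_pos: [495.8, -18.6, 130.2]
orientation: [0.0, 0.722, 0.692, 0.0]
force: [-0.3, 0.2, 1.6]
finger_gap: 19.4
grip_force: 32.2
```

Run:
```python
from h import *
for i in range(3):
  o=ctrl.observe(); print(o["ee_pos"].round(2),o["force"].round(2),o["moment"].round(3)); cap("side")
```

```text
[495.8  -18.59 130.2 ] [-0.29  0.17  1.58] [ 0.012  0.159 -0.062]
[495.83 -18.58 130.2 ] [-0.45  0.29  1.29] [ 0.01   0.127 -0.001]
[495.82 -18.57 130.18] [-0.03 -0.33  1.76] [-0.001  0.152 -0.026]
```

Call:
carry_out([
  [0,0,-0.05,0,0],
  [0,0,-0.05,0,0],
  [0,0.2,-0.05,0,0],
  [0,0.4,-0.05,0,0],
  [0,0.6,-0.05,0,0],
  [0,0.6,-0.05,0,0],
  [0,0.6,-0.05,0,0],
])

```text
t: 19.67
ee_pos: [502.0, -18.9, 130.5]
orientation: [0.0, 0.722, 0.692, 0.0]
force: [-0.8, -0.1, -1.1]
finger_gap: 19.0
grip_force: 32.3
```

Call:
carry_out([
  [0,0.2,0,0,0],
  [0,0.4,0,0,0],
  [0,0.4,0,0,0],
  [0,0.4,0,0,0],
])

```text
t: 20.0
ee_pos: [506.0, -19.0, 130.5]
orientation: [0.0, 0.722, 0.692, 0.0]
force: [0.4, 0.6, -2.2]
finger_gap: 19.2
grip_force: 32.4
```

Call:
carry_out([
  [0,0.2,0,0,0],
  [0,0.4,0,0,0],
  [0,0.5,0,0,0],
  [0,0.5,0,0,0],
  [0,0.5,0,0,0],
])

```text
t: 20.42
ee_pos: [510.9, -19.3, 130.5]
orientation: [-0.0, 0.722, 0.692, 0.0]
force: [0.9, 0.5, -1.2]
finger_gap: 18.9
grip_force: 32.4
```

Call:
carry_out([
  [0,0.2,0,0,0],
  [0,0.4,0,0,0],
  [0,0.5,0,0,0],
  [0,0.5,0,0,0],
  [0,0.5,0,0,0],
])

```text
t: 20.83
ee_pos: [515.9, -19.4, 130.5]
orientation: [-0.0, 0.722, 0.692, 0.0]
force: [-0.0, -0.2, -0.8]
finger_gap: 19.5
grip_force: 32.4
```

Call:
carry_out([
  [0,0.2,0,0,0],
  [0,0.4,0,0,0],
  [0,0.4,0,0,0],
  [0,0.4,0,0,0],
])

```text
t: 21.17
ee_pos: [520.0, -19.6, 130.5]
orientation: [0.0, 0.722, 0.692, 0.0]
force: [-0.5, 0.6, -1.5]
finger_gap: 19.2
grip_force: 32.4
```

Call:
carry_out([
  [0,0.2,0,0,0],
  [0,0.4,0,0,0],
  [0,0.4,0,0,0],
  [0,0.4,0,0,0],
])

```text
t: 21.5
ee_pos: [524.0, -19.8, 130.5]
orientation: [0.0, 0.722, 0.692, 0.0]
force: [-0.2, 0.5, -1.4]
finger_gap: 19.0
grip_force: 32.4
```

Call:
carry_out([
  [0,0.2,0,0,0],
  [0,0.3,0,0,0],
  [0,0.3,0,0,0],
  [0,0.3,0,0,0],
])

```text
t: 21.83
ee_pos: [526.9, -19.9, 130.5]
orientation: [0.0, 0.722, 0.692, 0.0]
force: [0.2, -1.0, -0.9]
finger_gap: 19.2
grip_force: 32.4
```

Call:
carry_out([
  [0,0.1,0,0,0],
  [0,0.2,0,0,0],
  [0,0.2,0,0,0],
  [0,0.2,0,0,0],
])

```text
t: 22.17
ee_pos: [528.9, -20.0, 130.5]
orientation: [0.0, 0.722, 0.692, 0.0]
force: [0.2, 0.6, -1.7]
finger_gap: 19.4
grip_force: 32.4
```

Call:
carry_out([
  [0,0.1,0,0,0],
  [0,0.2,0,0,0],
  [0,0.2,0,0,0],
  [0,0.2,0,0,0],
])

```text
t: 22.5
ee_pos: [530.9, -20.1, 130.5]
orientation: [0.0, 0.722, 0.692, 0.0]
force: [0.1, -0.0, -1.9]
finger_gap: 18.9
grip_force: 32.4
```

Call:
carry_out([
  [0,0.1,0,0,0],
  [0,0.2,0,0,0],
  [0,0.2,0,0,0],
  [0,0.2,0,0,0],
])

```text
t: 22.83
ee_pos: [532.9, -20.2, 130.5]
orientation: [0.0, 0.722, 0.692, 0.0]
force: [0.6, 0.1, -1.7]
finger_gap: 19.1
grip_force: 32.4
```

Call:
carry_out([
  [0,0.1,0,0,0],
  [0,0.2,0,0,0],
  [0,0.2,0,0,0],
  [0,0.2,0,0,0],
])

```text
t: 23.17
ee_pos: [534.8, -20.2, 130.5]
orientation: [-0.0, 0.722, 0.692, 0.0]
force: [-0.2, 0.6, -2.3]
finger_gap: 19.3
grip_force: 32.4
```

Run:
```python
from h import *
o=ctrl.observe()["ee_pos"]
L=[(p,(255,0,0)) for p in puller((o[0],o[1],o[2]-55.5),-2.4)]
L+=[(circ(538.8,-20.8,80.5,22),(0,255,0))]
overlay("ov4.png",312,165,44,60,9,L)
```

```text
(no output)
```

View pics/ov4.png

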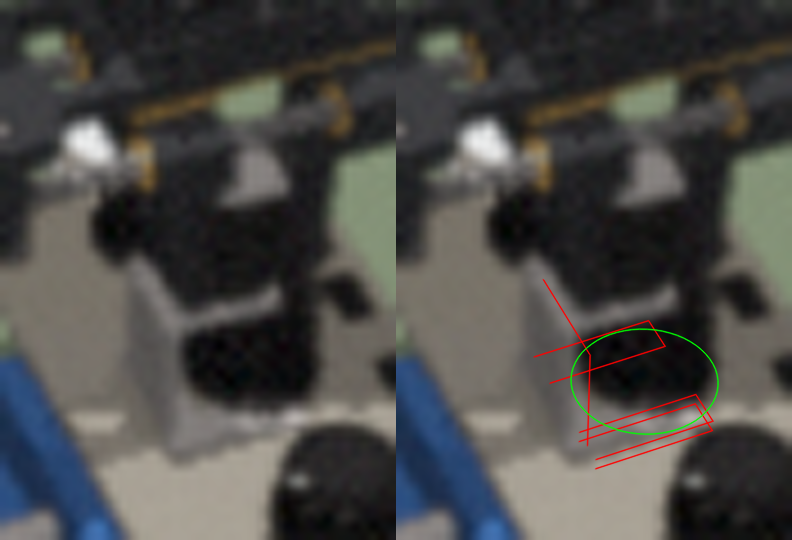

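The claw straddles the boss, with the web close to the skirt's left edge at crop (183,350). Nothing is blocked, so I'll push on gently.

Call:
carry_out([
  [0,0.1,0,0,0],
  [0,0.2,0,0,0],
  [0,0.2,0,0,0],
  [0,0.2,0,0,0],
])

```text
t: 23.55
ee_pos: [536.7, -20.3, 130.4]
orientation: [-0.0, 0.722, 0.692, -0.0]
force: [0.5, 0.2, -3.3]
finger_gap: 19.0
grip_force: 32.4
```

Call:
carry_out([
  [0,0.1,0,0,0],
  [0,0.1,0,0,0],
  [0,0.1,0,0,0],
])

```text
t: 23.8
ee_pos: [537.7, -20.4, 130.4]
orientation: [-0.0, 0.722, 0.692, -0.0]
force: [-0.9, 0.4, -2.4]
finger_gap: 19.0
grip_force: 32.4
```

Call:
carry_out([
  [0,0.1,0,0,0],
  [0,0.1,0,0,0],
  [0,0.1,0,0,0],
])

```text
t: 24.05
ee_pos: [538.6, -20.4, 130.4]
orientation: [-0.0, 0.722, 0.692, -0.0]
force: [-1.3, -0.6, -2.5]
finger_gap: 19.1
grip_force: 32.4
```

Call:
carry_out([
  [0,0.1,0,0,0],
  [0,0.1,0,0,0],
  [0,0.1,0,0,0],
])

```text
t: 24.3
ee_pos: [539.5, -20.4, 130.4]
orientation: [-0.0, 0.722, 0.692, -0.0]
force: [-1.8, 0.2, -3.7]
finger_gap: 19.1
grip_force: 32.4
```

Call:
carry_out([
  [0,0.1,0,0,0],
  [0,0.1,0,0,0],
  [0,0.1,0,0,0],
])

```text
t: 24.55
ee_pos: [540.4, -20.5, 130.4]
orientation: [-0.0, 0.722, 0.692, -0.0]
force: [-2.1, 0.1, -3.4]
finger_gap: 18.6
grip_force: 32.5
```

Call:
carry_out([
  [0,0.1,0,0,0],
  [0,0.1,0,0,0],
  [0,0.1,0,0,0],
])

```text
t: 24.8
ee_pos: [541.3, -20.5, 130.4]
orientation: [-0.0, 0.722, 0.692, -0.0]
force: [-2.7, -0.1, -1.3]
finger_gap: 19.2
grip_force: 32.6
```

Call:
carry_out([
  [0,0.1,0,0,0],
  [0,0.1,0,0,0],
  [0,0.1,0,0,0],
])

```text
t: 25.05
ee_pos: [542.1, -20.6, 130.4]
orientation: [-0.0, 0.722, 0.692, -0.0]
force: [-4.0, 0.9, -0.6]
finger_gap: 18.8
grip_force: 32.7
```

Call:
carry_out([
  [0,0.1,0,0,0],
  [0,0.1,0,0,0],
  [0,0.1,0,0,0],
])

```text
t: 25.3
ee_pos: [544.1, -20.6, 130.4]
orientation: [0.0, 0.722, 0.692, 0.0]
force: [-2.5, 0.4, -2.4]
finger_gap: 19.2
grip_force: 32.7
```

Call:
carry_out([
  [0,0.1,0,0,0],
  [0,0.1,0,0,0],
  [0,0.1,0,0,0],
])

```text
t: 25.55
ee_pos: [544.4, -20.6, 130.4]
orientation: [-0.0, 0.722, 0.692, -0.0]
force: [-4.2, 0.0, -1.8]
finger_gap: 19.0
grip_force: 32.7
```

Call:
carry_out([
  [0,0.1,0,0,0],
  [0,0.1,0,0,0],
  [0,0.1,0,0,0],
])

```text
t: 25.8
ee_pos: [544.8, -20.7, 130.5]
orientation: [-0.001, 0.722, 0.692, -0.001]
force: [-5.9, 1.2, 0.1]
finger_gap: 19.3
grip_force: 30.0
```

Call:
carry_out([
  [0,0.1,0,0,0],
  [0,0.1,0,0,0],
  [0,0.1,0,0,0],
])

```text
t: 26.05
ee_pos: [545.1, -20.7, 130.5]
orientation: [-0.001, 0.722, 0.692, -0.001]
force: [-6.9, 1.3, 1.5]
finger_gap: 19.8
grip_force: 30.1
```

Run:
```python
from h import *
for i in range(2):
  o=ctrl.observe(); print(o["ee_pos"].round(2),o["force"].round(2),o["moment"].round(3)); cap("side")
```

```text
[545.06 -20.75 130.47] [-6.93  1.29  1.46] [-0.059  1.803 -0.083]
[545.05 -20.75 130.49] [-6.33  0.36  1.76] [-0.03   1.886 -0.032]
```

Call:
carry_out([
  [0,0.1,0,0,0],
  [0,0.2,0,0,0],
  [0,0.2,0,0,0],
])

```text
t: 26.4
ee_pos: [545.5, -20.8, 130.5]
orientation: [-0.002, 0.722, 0.692, -0.002]
force: [-10.1, 0.6, 5.7]
finger_gap: 19.5
grip_force: 30.4
```

Call:
carry_out([
  [0,0.1,0,0,0],
  [0,0.2,0,0,0],
  [0,0.2,0,0,0],
])

```text
t: 26.65
ee_pos: [546.0, -21.0, 130.5]
orientation: [-0.003, 0.722, 0.692, -0.004]
force: [-12.5, 1.0, 9.5]
finger_gap: 19.4
grip_force: 30.8
```

Call:
carry_out([
  [0,0.1,0,0,0],
  [0,0.2,0,0,0],
  [0,0.2,0,0,0],
])

```text
t: 26.9
ee_pos: [546.4, -21.0, 130.5]
orientation: [-0.005, 0.722, 0.692, -0.005]
force: [-15.1, 1.7, 12.2]
finger_gap: 19.6
grip_force: 31.3
```

Call:
carry_out([
  [0,0,-0.05,0,0],
  [0,0.1,-0.1,0,0],
  [0,0.2,-0.1,0,0],
  [0,0.2,-0.1,0,0],
])

```text
t: 27.23
ee_pos: [546.9, -21.0, 130.6]
orientation: [-0.006, 0.722, 0.692, -0.006]
force: [-16.4, 0.8, 7.9]
finger_gap: 19.3
grip_force: 31.2
```

Call:
carry_out([
  [0,0.1,-0.05,0,0],
  [0,0.2,-0.05,0,0],
  [0,0.2,-0.05,0,0],
])

```text
t: 27.48
ee_pos: [547.4, -21.1, 130.7]
orientation: [-0.007, 0.722, 0.692, -0.007]
force: [-16.9, 1.0, 7.0]
finger_gap: 19.2
grip_force: 31.3
```

Motion has nearly stopped at 17 N. I'll check numerically how far the claw itself moved since the last picture, and where it should be when home.

Run:
```python
from h import *
old=cv2.imread("pics/ov4.png")[:, :396]  # 9x of px 312..356,165..225
old=cv2.cvtColor(old,cv2.COLOR_BGR2GRAY).astype(np.float32)
fr=[ctrl.capture("side") for _ in range(4)]
im=np.mean([f["pixels"].astype(np.float32) for f in fr],0)
np.save("side_push.npy",im)
g=cv2.cvtColor(im[165:225,312:356].astype(np.uint8),cv2.COLOR_RGB2GRAY)
new=cv2.resize(g,(396,540),interpolation=cv2.INTER_CUBIC).astype(np.float32)
def match(x0,y0,x1,y1,nm):
    T=old[y0:y1,x0:x1]; m=45
    S=new[max(0,y0-m):y1+m,max(0,x0-m):x1+m]
    r=cv2.matchTemplate(S,T,cv2.TM_CCOEFF_NORMED); _,v,_,l=cv2.minMaxLoc(r)
    print(nm,"shift px9",l[0]-min(m,x0),l[1]-min(m,y0),"score %.3f"%v)
match(110,240,200,475,"web"); match(130,380,200,475,"web low corner"); match(60,110,180,200,"finger"); match(280,440,396,530,"knob b (fixed)")
match(190,380,310,450,"prong")
c=fr[0]
a=proj(c,[(534.8,-20.2,85),(544.8,-20.6,85)]); print("px9 per 10mm x",(a[1]-a[0])*9)
to(0,0,0)
```

```text
web shift px9 36 -9 score 0.883
web low corner shift px9 26 0 score 0.832
finger shift px9 45 -13 score 0.595
knob b (fixed) shift px9 0 0 score 0.992
prong shift px9 3 -3 score 0.926
px9 per 10mm x [30.48807402 -9.23437172]
t 27.68 at [547.3 -21.1 130.7] yaw -2.4 tilt [-0.02  0.  ] F [-17.9   1.6   6.8] | shift [ -0.18 -54.5   14.15] turn 0.0
```

Call:
carry_out([
  [0,0.1,-0.05,0,0],
  [0,0.25,-0.05,0,0],
  [0,0.4,-0.05,0,0],
  [0,0.4,-0.05,0,0],
])

```text
t: 28.02
ee_pos: [548.2, -21.2, 130.7]
orientation: [-0.009, 0.722, 0.692, -0.01]
force: [-22.7, 1.5, 11.2]
finger_gap: 19.9
grip_force: 31.6
```

```bash
cat > m.py <<'E'
from h import *
def g9(im): return cv2.resize(cv2.cvtColor(im[165:225,312:356].astype(np.uint8),cv2.COLOR_RGB2GRAY),(396,540),interpolation=cv2.INTER_CUBIC).astype(np.float32)
old=g9(np.load("side_push.npy"))
im=np.mean([ctrl.capture("side")["pixels"].astype(np.float32) for _ in range(4)],0); new=g9(im)
def match(x0,y0,x1,y1,nm):
    T=old[y0:y1,x0:x1]; m=30
    S=new[max(0,y0-m):y1+m,max(0,x0-m):x1+m]
    r=cv2.matchTemplate(S,T,cv2.TM_CCOEFF_NORMED); _,v,_,l=cv2.minMaxLoc(r)
    print(nm,"shift px9",l[0]-min(m,x0),l[1]-min(m,y0),"score %.3f"%v)
match(140,230,240,470,"web"); match(150,380,240,475,"low"); match(210,370,330,450,"prong"); match(230,300,330,420,"knob");match(280,440,396,530,"knob b")
o=ctrl.observe(); print(o["ee_pos"].round(1),o["force"].round(1),o["moment"].round(2),o["t"])
E
python3 m.py
```

```text
web shift px9 2 -1 score 0.995
low shift px9 0 0 score 0.993
prong shift px9 0 0 score 0.999
knob shift px9 0 0 score 0.997
knob b shift px9 0 0 score 0.996
[548.2 -21.2 130.8] [-22.8   0.8  10.9] [ 0.18  5.72 -0.14] 28.2167
```

The claw is static under 5 N more push: home. I'll relax the push, leaving a few newtons, then pull up.

Call:
carry_out([
  [0,-0.2,0,0,0],
  [0,-0.4,0,0,0],
  [0,-0.6,0,0,0],
  [0,-0.8,0,0,0],
  [0,-0.8,0,0,0],
  [0,-0.8,0,0,0],
])

```text
t: 28.72
ee_pos: [546.7, -21.1, 130.9]
orientation: [-0.004, 0.722, 0.692, -0.005]
force: [-11.3, 0.6, -2.2]
finger_gap: 19.5
grip_force: 30.6
```

```bash
python3 m.py
```

```text
web shift px9 -1 1 score 0.994
low shift px9 -1 0 score 0.987
prong shift px9 -1 0 score 0.998
knob shift px9 0 0 score 0.998
knob b shift px9 0 0 score 0.995
[546.8 -21.1 130.9] [-11.    0.4  -2.4] [-0.11  2.92  0.03] 28.9167
```

Call:
carry_out([
  [0,-0.2,0,0,0],
  [0,-0.4,0,0,0],
  [0,-0.5,0,0,0],
  [0,-0.5,0,0,0],
])

```text
t: 29.25
ee_pos: [545.7, -21.0, 131.4]
orientation: [-0.001, 0.722, 0.692, -0.002]
force: [-5.4, -0.8, -7.9]
finger_gap: 19.1
grip_force: 30.3
```

Call:
carry_out([
  [0,0,-0.05,0,0],
  [0,0,-0.1,0,0],
  [0,0,-0.1,0,0],
  [0,0,-0.1,0,0],
])

```text
t: 29.58
ee_pos: [545.7, -21.1, 132.6]
orientation: [-0.002, 0.722, 0.692, -0.002]
force: [-6.2, -0.7, -5.9]
finger_gap: 19.4
grip_force: 30.3
```

```bash
python3 m.py
```

```text
web shift px9 -2 -1 score 0.987
low shift px9 1 -2 score 0.969
prong shift px9 -1 -2 score 0.988
knob shift px9 -1 -3 score 0.992
knob b shift px9 0 0 score 0.996
[545.7 -21.1 132.6] [-6.2 -0.6 -6.1] [-0.19  1.65 -0.01] 29.7833
```

Call:
carry_out([
  [0,0,-0.1,0,0],
  [0,0,-0.2,0,0],
  [0,0,-0.2,0,0],
  [0,0,-0.2,0,0],
])

```text
t: 30.12
ee_pos: [545.9, -21.1, 134.8]
orientation: [-0.001, 0.722, 0.692, -0.002]
force: [-7.6, -1.2, -3.3]
finger_gap: 19.1
grip_force: 30.3
```

Call:
carry_out([
  [0,0,-0.1,0,0],
  [0,0,-0.2,0,0],
  [0,0,-0.2,0,0],
  [0,0,-0.2,0,0],
])

```text
t: 30.45
ee_pos: [546.1, -20.7, 137.1]
orientation: [-0.001, 0.722, 0.692, -0.001]
force: [-6.3, 0.9, -2.7]
finger_gap: 19.4
grip_force: 30.4
```

```bash
python3 m.py
```

```text
web shift px9 0 -11 score 0.965
low shift px9 4 -11 score 0.936
prong shift px9 3 -10 score 0.935
knob shift px9 0 -14 score 0.980
knob b shift px9 0 0 score 0.996
[546.1 -20.7 137.1] [-6.1 -0.4 -2.3] [-0.01  1.66 -0.01] 30.65
```

Call:
carry_out([
  [0,-0.1,-0.1,0,0],
  [0,-0.2,-0.3,0,0],
  [0,-0.2,-0.5,0,0],
  [0,-0.2,-0.5,0,0],
])

```text
t: 30.98
ee_pos: [548.3, -20.7, 143.5]
orientation: [0.002, 0.722, 0.692, 0.002]
force: [-0.1, 0.0, -0.8]
finger_gap: 18.8
grip_force: 30.2
```

Call:
carry_out([
  [0,-0.1,-0.2,0,0],
  [0,-0.1,-0.4,0,0],
  [0,-0.1,-0.5,0,0],
  [0,-0.1,-0.5,0,0],
])

```text
t: 31.32
ee_pos: [545.9, -20.7, 148.2]
orientation: [0.001, 0.722, 0.692, 0.001]
force: [0.3, 0.2, -2.2]
finger_gap: 19.2
grip_force: 30.2
```

Call:
carry_out([
  [0,0,-0.2,0,0],
  [0,0,-0.4,0,0],
  [0,0,-0.6,0,0],
  [0,0,-0.6,0,0],
])

```text
t: 31.65
ee_pos: [545.1, -20.7, 153.9]
orientation: [0.0, 0.722, 0.692, 0.0]
force: [-0.2, -0.7, -1.8]
finger_gap: 19.3
grip_force: 30.2
```

```bash
sed -i 's/m=30/m=70/' m.py; python3 m.py
```

```text
web shift px9 0 -54 score 0.887
low shift px9 0 -59 score 0.833
prong shift px9 0 -53 score 0.907
knob shift px9 2 -55 score 0.961
knob b shift px9 0 0 score 0.996
[544.8 -20.6 153.5] [-0.5  0.4 -1.5] [-0.09  0.06  0.01] 31.85
```

The knob rides on the claw, since its shift equals the prong's, and it's clear of the shaft. I'll carry it smoothly to the tray.

Call:
carry_out([
  [0,0,-0.3,0,0],
  [0,0,-0.9,0,0],
  [0,0,-1.6,0,0],
  [0,0,-2.1,0,0],
  [-0.2,0,-2.4,0,0],
  [-0.7,0,-2.5,0,0],
  [-1.5,0,-2.5,0,0],
  [-2.6,0,-2.5,0,0],
  [-4,0,-2.5,0,0],
  [-5.6,-0.2,-2.5,0,0],
  [-7.3,-0.4,-2.5,0,0],
  [-9,-0.6,-2.5,0,0],
])

```text
t: 32.85
ee_pos: [534.3, -112.5, 178.2]
orientation: [-0.0, 0.722, 0.692, -0.001]
force: [0.1, -0.4, -2.3]
finger_gap: 19.3
grip_force: 30.2
```

Call:
carry_out([
  [-1.7,-0.2,0,0,0],
  [-3.4,-0.4,0,0,0],
  [-5.1,-0.7,0,0,0],
  [-6.8,-1,0,0,0],
  [-8.5,-1.3,0,0,0],
  [-10.2,-1.6,0,0,0],
  [-11.9,-1.9,0,0,0],
  [-13.6,-2.2,0,0,0],
  [-15.3,-2.5,0,0,0],
  [-17,-2.8,0,0,0],
  [-18.6,-3.1,0,0,0],
  [-19.8,-3.3,0,0,0],
])

```text
t: 33.85
ee_pos: [492.0, -309.9, 178.1]
orientation: [-0.0, 0.723, 0.691, -0.001]
force: [0.1, -0.6, -2.1]
finger_gap: 19.2
grip_force: 30.2
```

Run:
```python
from h import *
to(508,-330,90,-2.4)
c=cap("side");P=c["xyz"].reshape(-1,3);px=c["pixels"].reshape(-1,3).astype(int)
o=ctrl.observe()["ee_pos"]
k=(np.abs(P[:,0]-o[0])<60)&(np.abs(P[:,1]-o[1])<50)&(P[:,2]<o[2]-12)&(P[:,2]>o[2]-75)
for nm,m in(("dark",px.sum(1)<110),("light",px.sum(1)>250)):
    q=P[k&m];print(nm,len(q),np.median(q,0).round(1),q.min(0).round(),q.max(0).round())
```

```text
t 33.85 at [ 492.  -309.9  178.1] yaw -2.6 tilt [-0.001 -0.001] F [ 0.1 -0.6 -2.1] | shift [-1.93  1.7   8.81] turn -0.2
dark 114 [ 484.6 -321.   150. ] [ 471. -327.  133.] [ 503. -313.  155.]
light 193 [ 464.2 -316.6  133.8] [ 461. -331.  124.] [ 502. -283.  166.]
```

Call:
carry_out([
  [-0.4,0.4,0.5,0,0],
  [-1,0.9,1.5,0,0],
  [-1.6,1.4,3,0,0],
  [-1.9,1.7,4.6,0,0],
  [-1.9,1.7,6.2,0,0],
  [-1.9,1.7,7.7,0,0],
  [-1.9,1.7,9,0,0],
  [-1.9,1.7,9.9,0,0],
  [-1.9,1.7,10.4,0,0],
  [-1.9,1.7,10.6,0,0],
  [-1.9,1.7,10.6,0,0],
])

```text
t: 34.82
ee_pos: [510.2, -326.3, 72.3]
orientation: [-0.0, 0.722, 0.692, 0.0]
force: [0.2, -0.9, -1.0]
finger_gap: 19.2
grip_force: 30.2
```

Call:
carry_out([
  [0,0,0.2,0,0],
  [0,0,0.5,0,0],
  [0,0,0.8,0,0],
  [0,0,0.9,0,0],
  [0,0,0.9,0,0],
  [0,0,0.9,0,0],
])

```text
t: 35.32
ee_pos: [510.0, -326.5, 63.5]
orientation: [-0.0, 0.722, 0.692, 0.0]
force: [0.6, 0.1, -1.9]
finger_gap: 19.3
grip_force: 30.2
```

Run:
```python
from h import *
to(510,-330,59.5,-2.4)
c=cap("side");P=c["xyz"].reshape(-1,3);px=c["pixels"].reshape(-1,3).astype(int)
o=ctrl.observe()["ee_pos"]
k=(np.abs(P[:,0]-o[0])<60)&(np.abs(P[:,1]-o[1])<50)&(P[:,2]<o[2]-14)&(P[:,2]>o[2]-50)
q=P[k&(px.sum(1)<110)];print(len(q),np.median(q,0).round(1),q.min(0).round(),q.max(0).round())
k=(P[:,2]>15)&(P[:,2]<30)&(P[:,0]>380)&(P[:,0]<640)&(P[:,1]<-220)&(P[:,1]>-470)
q=P[k];print("tray",cv2.minAreaRect(q[:,:2].astype(np.float32)))
```

```text
t 35.32 at [ 510.  -326.5   63.5] yaw -2.4 tilt [0. 0.] F [ 0.6  0.1 -1.9] | shift [-0.35  0.01  0.4 ] turn 0.0
93 [ 502.5 -340.    33.2] [ 490. -344.   19.] [ 519. -332.   40.]
tray ((509.50799560546875, -337.4397277832031), (203.55245971679688, 151.73915100097656), 12.827157020568848)
```

Now I'll feel down to the floor in small steps.

Call:
carry_out([
  [0,0,0.1,0,0],
  [0,0,0.2,0,0],
  [0,0,0.2,0,0],
  [0,0,0.2,0,0],
])

```text
t: 35.7
ee_pos: [510.0, -326.4, 61.4]
orientation: [-0.0, 0.722, 0.692, 0.0]
force: [1.2, -0.4, -2.3]
finger_gap: 18.9
grip_force: 30.2
```

Call:
carry_out([
  [0,0,0.05,0,0],
  [0,0,0.1,0,0],
  [0,0,0.1,0,0],
  [0,0,0.1,0,0],
])

```text
t: 36.03
ee_pos: [510.0, -326.4, 60.4]
orientation: [-0.0, 0.722, 0.692, 0.0]
force: [0.0, -0.2, -1.8]
finger_gap: 19.2
grip_force: 30.2
```

Call:
carry_out([
  [0,0,0.05,0,0],
  [0,0,0.1,0,0],
  [0,0,0.1,0,0],
  [0,0,0.1,0,0],
])

```text
t: 36.37
ee_pos: [510.0, -326.5, 59.4]
orientation: [-0.0, 0.722, 0.692, 0.0]
force: [0.4, 0.3, -0.4]
finger_gap: 19.2
grip_force: 30.2
```

Call:
carry_out([
  [0,0,0.05,0,0],
  [0,0,0.1,0,0],
  [0,0,0.1,0,0],
  [0,0,0.1,0,0],
])

```text
t: 36.7
ee_pos: [510.1, -326.5, 58.6]
orientation: [0.0, 0.722, 0.692, 0.0]
force: [-0.6, 0.7, 0.1]
finger_gap: 19.5
grip_force: 30.3
```

Call:
carry_out([
  [0,0,-0.05,0,0],
  [0,0,-0.05,0,0],
  [0,-0.2,-0.05,0,0],
  [0,-0.4,-0.05,0,0],
  [0,-0.4,-0.05,0,0],
  [0,-0.4,-0.05,0,0],
])

```text
t: 37.2
ee_pos: [505.8, -326.4, 58.9]
orientation: [-0.0, 0.722, 0.692, -0.0]
force: [0.4, 0.2, -2.5]
finger_gap: 19.0
grip_force: 30.3
```

```bash
cat > k.py <<'E'
from h import *
im=[ctrl.capture("side") for _ in range(3)]
c=cap("side");P=c["xyz"].reshape(-1,3);px=c["pixels"].reshape(-1,3).astype(int)
o=ctrl.observe(); print(o["ee_pos"].round(1),o["force"].round(1),o["t"])
k=(np.abs(P[:,0]-508)<90)&(np.abs(P[:,1]+330)<50)&(P[:,2]<43)&(P[:,2]>12)&(px.sum(1)<110)
q=P[k];print(len(q),np.median(q,0).round(1),np.percentile(q,[3,97],0).round())
E
python3 k.py
```

```text
[ 506.2 -326.3   59. ] [-0.2  0.8 -2.1] 37.4
96 [ 500.4 -339.3   31.7] [[ 489. -344.   17.]
 [ 517. -333.   38.]]
```

Call:
carry_out([
  [0,-0.3,0,0,0],
  [0,-0.7,0,0,0],
  [0,-1,0,0,0],
  [0,-1,0,0,0],
  [0,-1,0,0,0],
])

```text
t: 37.82
ee_pos: [495.7, -326.0, 59.0]
orientation: [-0.0, 0.722, 0.692, -0.0]
force: [0.7, 0.1, -1.6]
finger_gap: 18.9
grip_force: 30.3
```

```bash
python3 k.py
```

```text
[ 496.3 -325.9   59. ] [ 0.1 -0.1 -1.9] 38.0167
115 [ 501.9 -337.9   30.9] [[ 487. -344.   17.]
 [ 518. -328.   38.]]
```

The knob stays put while the claw slides out. I'll continue the withdrawal.

Call:
carry_out([
  [0,-0.5,0,0,0],
  [0,-1.2,0,0,0],
  [0,-2,0,0,0],
  [0,-2.7,0,0,0],
  [0,-3.1,0,0,0],
  [0,-3.3,0,0,0],
  [0,-3.3,0,0,0],
  [0,-3.3,0,0,0],
])

```text
t: 38.68
ee_pos: [463.4, -324.6, 59.1]
orientation: [0.0, 0.722, 0.692, 0.0]
force: [-1.1, 0.7, -1.7]
finger_gap: 19.1
grip_force: 30.3
```

```bash
python3 k.py
```

```text
[ 463.6 -324.4   59. ] [-0.  -0.5 -0.8] 38.8833
175 [ 500.5 -334.    34.2] [[ 487. -344.   18.]
 [ 516. -315.   41.]]
```

Call:
carry_out([
  [0,0,-1,0,0],
  [0,0,-3,0,0],
  [0,0,-6,0,0],
  [0,0,-9.5,0,0],
  [0,0,-12.5,0,0],
  [1,0.1,-14,0,0],
  [3,0.3,-14.5,0,0],
  [6,0.5,-14.5,0,0],
  [9.5,0.8,-14.5,0,0],
  [13,1.1,-14.5,0,0],
  [16.5,1.4,-14.5,0,0],
  [20,1.7,-14.5,0,0],
])

```text
t: 39.88
ee_pos: [488.4, -123.8, 204.8]
orientation: [0.0, 0.722, 0.692, 0.0]
force: [1.5, 0.5, -1.1]
finger_gap: 19.1
grip_force: 30.3
```

Call:
carry_out([
  [3.5,0.3,0,0,0],
  [7,0.6,0,0,0],
  [10.5,0.9,0,0,0],
  [14,1.2,0,0,0],
  [17.5,1.5,0,0,0],
  [21,1.8,0,0,0],
  [24.5,2.1,0,0,0],
  [28,2.4,0,0,0],
  [31.5,2.7,0,0,0],
  [34.5,2.9,0,0,0],
  [36.5,3.1,0,0,0],
  [37.2,3.1,0,0,0],
])

```text
t: 40.88
ee_pos: [534.4, 250.3, 204.6]
orientation: [-0.001, 0.72, 0.694, 0.002]
force: [1.0, -0.2, -1.3]
finger_gap: 18.9
grip_force: 30.3
```

```bash
python3 k.py; python3 -c "
from h import *
to(535,245,60,-2.4)"
```

```text
[534.7 242.6 204.2] [ 0.4 -1.1 -1.4] 41.0833
134 [ 497.9 -333.4   32. ] [[ 487. -343.   16.]
 [ 516. -315.   41.]]
t 41.08 at [534.7 242.6 204.2] yaw -2.5 tilt [-0.    -0.002] F [ 0.4 -1.1 -1.4] | shift [ 0.27  0.02 14.42] turn -0.1
```

Knob is standing in the tray. Next I'll lower the puller to the bench.

Call:
carry_out([
  [0,0,1.5,0,0],
  [0,0,4.5,0,0],
  [0,0,8,0,0],
  [0,0,11,0,0],
  [0,0,13,0,0],
  [0,0,13.8,0,0],
  [0,0,14,0,0],
  [0,0,14.2,0,0],
  [0,0,14.4,0,0],
  [0,0,14.4,0,0],
  [0,0,14.4,0,0],
])

```text
t: 42.0
ee_pos: [535.5, 245.2, 61.2]
orientation: [0.0, 0.722, 0.692, 0.001]
force: [0.8, -1.0, -1.7]
finger_gap: 19.2
grip_force: 30.3
```

Call:
carry_out([
  [0,0,0.1,0,0],
  [0,0,0.2,0,0],
  [0,0,0.3,0,0],
  [0,0,0.35,0,0],
  [0,0,0.35,0,0],
  [0,0,0.35,0,0],
])

```text
t: 42.5
ee_pos: [534.8, 245.0, 56.4]
orientation: [-0.0, 0.722, 0.692, -0.0]
force: [0.3, 0.5, -2.4]
finger_gap: 19.0
grip_force: 30.3
```

Call:
carry_out([
  [0,0,0.05,0,0],
  [0,0,0.1,0,0],
  [0,0,0.1,0,0],
  [0,0,0.1,0,0],
])

```text
t: 42.83
ee_pos: [534.9, 245.1, 55.6]
orientation: [-0.0, 0.722, 0.692, 0.0]
force: [0.7, -1.2, 0.2]
finger_gap: 18.8
grip_force: 30.3
```

Call:
carry_out([
  [0,0,0,0,0.1],
  [0,0,0,0,0.3],
  [0,0,0,0,0.5],
  [0,0,0,0,0.6],
  [0,0,0,0,0.6],
  [0,0,0,0,0.6],
  [0,0,0,0,0.6],
])

```text
t: 43.42
ee_pos: [534.9, 245.0, 55.6]
orientation: [0.0, 0.722, 0.692, 0.0]
force: [-0.9, -0.1, 0.5]
finger_gap: 52.6
grip_force: 0.0
```

Call:
carry_out([
  [0,0,-0.5,0,0.6],
  [0,0,-2,0,0.6],
  [0,0,-5,0,0.6],
  [0,0,-8.5,0,0.6],
  [0,0,-12,0,0.6],
  [0,0,-14,0,0.6],
  [0,0,-15,0,0.6],
  [0,0,-15,0,0.6],
  [0,0,-15,0,0.6],
])

```text
t: 44.17
ee_pos: [534.4, 244.9, 205.1]
orientation: [-0.0, 0.722, 0.692, -0.0]
force: [-0.4, -0.1, -0.6]
finger_gap: 52.9
grip_force: 0.0
```

```bash
python3 k.py
python3 - <<'E'
from h import *
c=cap("side");P=c["xyz"].reshape(-1,3);px=c["pixels"].reshape(-1,3).astype(int)
near=(np.abs(P[:,0]-533)<40)&(np.abs(P[:,1]-245)<40)
for lo,hi in((85,102),(60,84),(36,50)):
    q=P[near&(P[:,2]>lo)&(P[:,2]<hi)]; print(lo,len(q),np.median(q,0).round(1),q.min(0).round(),q.max(0).round())
# knobs still on, middle off
for d in(-66,0,66):
    x,y=538.8+.042*d,-20.8+d
    m=(np.hypot(P[:,0]-x,P[:,1]-y)<18); print(d,np.nanpercentile(P[m,2],[50,95]).round(1))
c=cap("top");P=c["xyz"].reshape(-1,3);px=c["pixels"].reshape(-1,3).astype(int)
m=(np.hypot(P[:,0]-505,P[:,1]+328)<50)&(px.sum(1)<150)&(P[:,2]>10); q=P[m];print("tray knob top",len(q),np.median(q,0).round(1),np.percentile(q[:,2],[10,50,90,99]).round(1),q.min(0).round(),q.max(0).round())
for d in(-66,0,66):
    x,y=538.8+.042*d,-20.8+d
    m=(np.hypot(P[:,0]-x,P[:,1]-y)<18); print(d,np.nanpercentile(P[m,2],[50,95]).round(1))
print(ctrl.observe()["force"])
E
```

```text
[533.9 244.6 203.8] [-1.   0.1 -0.5] 44.3667
145 [ 499.2 -333.9   32.4] [[ 487. -344.   18.]
 [ 516. -314.   41.]]
85 48 [530.5 241.5  93.1] [520. 230.  86.] [541. 261.  97.]
60 42 [526.9 237.2  73.5] [521. 232.  60.] [538. 258.  83.]
36 57 [514.4 243.3  46.8] [503. 228.  37.] [541. 264.  50.]
-66 [ 99.4 107.1]
0 [76.4 86.9]
66 [103.6 107.3]
tray knob top 58 [ 503.6 -319.1   31.5] [17.4 31.5 42.5 47. ] [ 487. -332.   11.] [ 524. -307.   47.]
-66 [103.3 108.5]
0 [73.6 84.2]
66 [103.1 107.8]
[ 0.41525695 -0.05949351 -0.80891964]
```

The puller stands upright (cap at z≈92). The bar knob stands in the tray with its top at about 43 mm, which is 3 + 40 as expected. Both round knobs are still on. Handing in.

```bash
python3 -c "
from bench import ctrl
print(ctrl.close_job())"
```

```text
the job is handed in; nothing more can be done
None
```

The bar knob is off the shaft and standing in the steel parts tray, both round knobs are still on the unit, the puller stands upright on the bench, and the job is handed in at about 45 s.

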